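Open the charged battery's box

TASK

One of the two battery charging boxes on the bench shows a green lamp: its battery is charged. Gently press down the yellow release tab of that box so that its lid springs up by itself, then gently push the lid all the way back until it rests fully open on its stop, and come clear. Leave the box with the red lamp shut, leave both batteries in, pick nothing up and do not disturb the other things on the bench.

Things in the scene. Friction and masses are not known exactly. Their poses are not given: they have to be found in the camera images.
- charger_green: blue charging box screwed to the bench, grey lid, charged: its lamp shows GREEN; this is the box to open. Compartment 115 (x) x 160 (y) x 85 mm tall, origin at the centre of its underside. Its x points from its front to the lid hinge at the back; the front faces the robot within 0.45 rad. A deck 44 mm high reaches forward to x = -116 mm, with the tab in its middle and the round lamp (27 mm) at x = -92, y = 55 mm
- green_tab_top (a point): press point on the pad (32 mm wide, 13 mm to either side of here along x) of the green-lamp box's yellow tab, 64 mm above the bench, moving with it. 3 to 5 N down here rocks the tab; its upright hook, 26 mm or more behind here and 96 mm high, leans up to 9 mm forward off the lid. Free after 5 mm, stop at 8.5 mm; springs back
- green_tab (a joint): tilt of the green-lamp box's release tab: 0 at rest, the lid is free from about 0.16, stop at 0.28 rad
- green_lid (a joint): angle of the green-lamp box's lid: 0 shut and hooked, 1.9 rad fully open on its stop, leaning back past upright. Once freed, a spring pin lifts it by itself to about 0.5 rad within half a second and it rests there. It then opens easily (under 3 N at its edge); let go before upright it sinks back, past 1.7 rad it falls open and stays
- green_lid_hinge (a point): middle of the green-lamp box's lid hinge line (along the box's y), 57 mm behind the box's origin, 85 mm above the bench
- green_lid_edge (a point): middle of the green-lamp box's front lid edge, 115 mm from the hinge line (lid 6 mm thick, 160 mm wide); moves with the lid: about 145 mm above the bench once the lid has sprung up; a level push on it towards the hinge then opens the lid
- battery_green_mid (a point): centre of the black battery pack, 70 x 115 x 58 mm, 0.55 kg, loose in the green-lamp box; its top is 17 mm below the compartment's rim. Leave it in
- charger_red: blue charging box screwed to the bench, grey lid, still charging: its lamp shows RED; leave it shut. Compartment 115 (x) x 160 (y) x 85 mm tall, origin at the centre of its underside. Its x points from its front to the lid hinge at the back; the front faces the robot within 0.45 rad. A deck 44 mm high reaches forward to x = -116 mm, with the tab in its middle and the round lamp (27 mm) at x = -92, y = 55 mm
- red_tab_top (a point): press point on the pad (32 mm wide, 13 mm to either side of here along x) of the red-lamp box's yellow tab, 64 mm above the bench, moving with it. 3 to 5 N down here rocks the tab; its upright hook, 26 mm or more behind here and 96 mm high, leans up to 9 mm forward off the lid. Free after 5 mm, stop at 8.5 mm; springs back
- red_tab (a joint): tilt of the red-lamp box's release tab: 0 at rest, the lid is free from about 0.16, stop at 0.28 rad
- red_lid (a joint): angle of the red-lamp box's lid: 0 shut and hooked, 1.9 rad fully open on its stop, leaning back past upright. Once freed, a spring pin lifts it by itself to about 0.5 rad within half a second and it rests there. It then opens easily (under 3 N at its edge); let go before upright it sinks back, past 1.7 rad it falls open and stays
- red_lid_hinge (a point): middle of the red-lamp box's lid hinge line (along the box's y), 57 mm behind the box's origin, 85 mm above the bench
- red_lid_edge (a point): middle of the red-lamp box's front lid edge, 115 mm from the hinge line (lid 6 mm thick, 160 mm wide); moves with the lid: about 145 mm above the bench once the lid has sprung up; a level push on it towards the hinge then opens the lid
- battery_red_mid (a point): centre of the black battery pack, 70 x 115 x 58 mm, 0.55 kg, loose in the red-lamp box; its top is 17 mm below the compartment's rim. Leave it in
- screw_jar: clear round screw jar with a steel cap, 54 mm across and 75 mm tall, standing between the two charging boxes; origin at the centre of its underside. Bystander, leave it where it is
- drill: green and black cordless drill lying on its side, about 190 x 190 x 64 mm, at the left of the boxes; origin at the centre of its underside, below the middle of its motor housing. Bystander, leave it where it is
- glue_bottle: yellow glue bottle, 60 mm across, 170 mm tall, behind the boxes; origin at the centre of its underside. Bystander, leave it where it is
- tape_measure: yellow tape measure lying flat, 70 x 70 x 36 mm, behind the boxes; origin at the centre of its underside. Bystander, leave it where it is
- mug: white mug, 80 mm across, 95 mm tall, at the right of the boxes; origin at the centre of its underside. Bystander, leave it where it is
- finish_can: bare metal can of wood finish, 86 mm across, 120 mm tall, at the right of the boxes; origin at the centre of its underside. Bystander, leave it where it is
- door_sample: small wooden sample of a cabinet door lying flat, 150 x 110 x 18 mm, behind the boxes; origin at the centre of its underside. Bystander, leave it where it is

How it is judged:
By the outcome, as a careful person would: the job done as asked, in the order asked, and still so for the second after the job is handed in, with the robot touching nothing.
It also fails if it takes over 42 s, if anything falls off the work surface, if the arm or the gripper's body presses on something with over 40 N, if the wrist force passes 120 N, or if a joint passes its speed limit or range.

ROBOT

A 7-joint arm with a two-finger parallel gripper is mounted at the origin on the work surface. World frame = base frame: x ahead of the robot, y to its left, z up, the work surface at z = 0. Lengths are in mm, angles in rad, forces in N, time in s.
With the tool pointing down it reaches from about 425 to 875 mm from the base axis. Payload 9.9 kg.
Tool frame: the origin (TCP) lies at the very end of the fingers, on their centre line; the grasp point (between the pads) lies 19 mm behind it; z points along the fingers, y is the direction in which the jaws open and shut (so a half turn about z gives the same grasp; the last joint's range is limited). The gripper opens to 85 mm and grips with 20 to 120 N. Pads are 22 mm wide; open, the fingers measure 114 mm over their backs; the gripper's body (76 mm by 85 mm) begins 54 mm behind the grasp point. The pads swing forward as they close: fully open they stand 13 mm farther back than shut.
Start: joints at [-1.217, 0.576, 0.025, 1.437, -0.015, 1.129, -0.057], TCP at [286.158, 611.345, 231.289] pointing down, gripper open.
Joint ranges: [-2.76, 2.76], [-0.34, 2.15], [-1.52, 1.57], [0.19, 2.46], [-1.09, 4.23], [0.17, 1.99], [-2.82, 2.82]. Speed limits (rad/s): [2.22, 2.22, 3.01, 3.01, 3.14, 3.14, 3.14].

INTERFACE

Orientations are given as [roll, pitch, yaw] about the fixed x, y, z axes, in that order (R = Rz(yaw) Ry(pitch) Rx(roll)).
In Python, from workcell import robot, get_image, camera_params, order gives the robot as it stands.
- The arm moves only by the shell command python3 -m creep 'ROWS' [FORCE]. ROWS is JSON, a list of rows, each a list of 3 entries, a list of its own where there are three numbers: the shift along the tool's x, y, z in cm, then the turn, a rotation vector about the tool's x, y, z in rad, then the finger opening in cm, from 0 to 8.54. In form: [[[dx, dy, dz], [rx, ry, rz], jaw], ...]. A call has 1 to 8 rows; each row is the pose to reach, as a shift and turn from the pose measured when the call began, along the tool's axes at that moment; what a row does not reach only later rows make up. A row lasts 1/12 s, in which the tool goes at most 41.7 mm and 7.16 degrees, less where a joint would pass 70% of its speed; a pose out of reach is approached as far as the arm can. A call with a gripper value outside its range is refused whole. The fingers move at their own pace and stop on an object; FORCE is the grip in N (left out, the last holds). Time passes only in rows, so rows that repeat a pose let the fingers close. It gives the time, the measured TCP pose, the force and the opening at its end, in the units of the state.
- robot.get_state(): the state, without advancing time (a new reading comes with each control period).
- get_image(name): name is "scene" or "top" or "wrist"; returns the picture (400x640x3 uint8, red, green, blue); there is no depth.
- camera_params(name): a dict with "fx", "fy", "cx", "cy" (pixels), "k1" (the pictures are not rectified: a ray, as slopes to the right and down, at radius r is drawn at 1 + k1 r^2 times it, then the intrinsics apply), "R" (3x3) and "t" (3): a world point X has camera coordinates R X + t. Camera axes: x right, y down, z forward; pixel columns grow to the right and rows downward; lengths in mm; the calibration is good to about 2 mm. A picture is of the moment at which its call begins: read the wrist's pose just before it. camera_params takes no time and is no camera call; for the wrist camera it gives the pose at the moment of the call.
- order.sign_off(): hands the job in, once; it reports no verdict.
The state is a dict: "time": time; "qpos": joint angles; "qvel": joint speeds; "tau": joint torques, N m; "tool_pos": TCP position; "ee_rot": TCP orientation; "contact_force": force on the tool from outside, world axes, zero at the start; "wrist_torque": the same for the moment, N m; "finger_gap": finger opening in mm.
Only numpy, scipy, OpenCV 4.12 (cv2) and the standard library are available. Lean on these libraries where they do the work, as an engineer would, in place of code of your own. Each camera call takes 0.05 s, during which the arm holds its last target. There are 200 camera calls.

## Working session

There is one attempt and no reset: what is moved stays moved. The work goes in short steps, Python scripts to look and compute and a shell command to move; the robot and the scene stay as the last step left them, time stands still between calls to the robot, and variables do not carry over. Pictures are saved under pics/ and viewed, about 8 in all and at most 12, crops included, and the job is handed in when it is done.

```bash
mkdir -p pics
python3 - <<'E'
from workcell import robot,get_image,camera_params
import cv2
s=robot.get_state();print(s)
for n in("top","scene"):
    im=get_image(n);cv2.imwrite(f"pics/{n}0.png",im[:,:,::-1]);p=camera_params(n);print(n,p)
E
```

```text
{'time': 0.0, 'qpos': array([-1.21681064,  0.5765457 ,  0.02483245,  1.43793584, -0.01500107,
        1.12899381, -0.05648932]), 'qvel': array([-1.97682102e-04, -1.69116531e-05, -1.44084566e-03, -1.42959149e-03,
        6.54502591e-04, -1.14916481e-04,  9.43341139e-04]), 'tau': array([ 9.05094057e-04, -7.65771246e+01,  2.25001462e+00, -2.85955167e+01,
        1.51738711e-02,  1.29199983e-02, -5.29306263e-06]), 'tool_pos': array([285.94754966, 610.92471081, 230.42344324]), 'ee_rot': array([-3.13989634e+00,  8.21772882e-05,  2.70386075e+00]), 'contact_force': array([0.14049129, 0.25491936, 0.12809253]), 'wrist_torque': array([0.01704646, 0.01886061, 0.03101211]), 'finger_gap': 85.41265558036217}
top {'fx': 436.0840942217925, 'fy': 436.0840942217925, 'cx': 316.9027341525968, 'cy': 198.1097382652696, 'k1': -0.1187420226830984, 'R': array([[-0.00829884, -0.99996298, -0.00227513],
       [-0.99644993,  0.00846026, -0.08376139],
       [ 0.08377754,  0.00157194, -0.99648324]]), 't': array([  23.05741233,  601.24486693, 1357.53683806])}
scene {'fx': 406.74043346787874, 'fy': 406.74043346787874, 'cx': 316.7691496994361, 'cy': 201.34208438326857, 'k1': -0.07218192502787252, 'R': array([[-9.54424733e-03,  9.99954422e-01, -2.46346288e-04],
       [ 6.10725807e-01,  5.63411251e-03, -7.91822104e-01],
       [-7.91784627e-01, -7.70779604e-03, -6.10751745e-01]]), 't': array([-1.33698397e+00, -3.21823310e+02,  1.67539404e+03])}
```

View pics/top0.png

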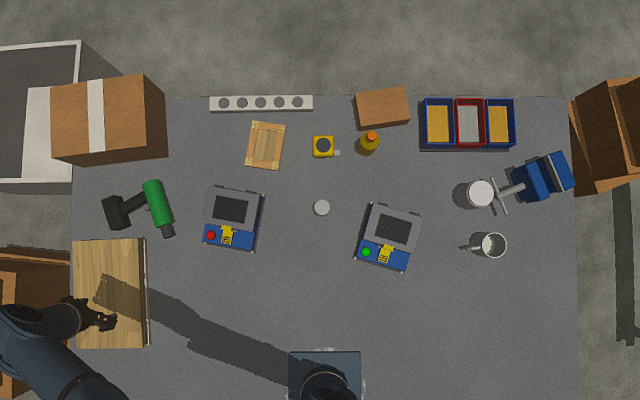

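View pics/scene0.png

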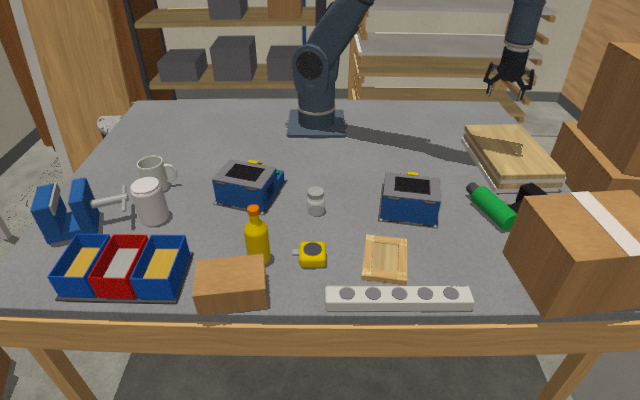

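The top view shows the green lamp at about (366,252), on the right-hand box, and its yellow tab near (385,254). The red-lamp box is at (230,218).

```bash
cat > h.py <<'E'
import numpy as np,cv2
from workcell import robot,get_image,camera_params
def ray(p,uv):
    K=np.array([[p['fx'],0,p['cx']],[0,p['fy'],p['cy']],[0,0,1]])
    n=cv2.undistortPoints(np.float64(uv).reshape(-1,1,2),K,np.array([p['k1'],0,0,0,0.]))[:,0]
    R=np.array(p['R']);C=-R.T@np.array(p['t'])
    return C,np.c_[n,np.ones(len(n))]@R
def onz(p,uv,z):
    C,d=ray(p,uv);return C+d*((z-C[2])/d[:,2])[:,None]
def proj(p,X):
    K=np.array([[p['fx'],0,p['cx']],[0,p['fy'],p['cy']],[0,0,1]])
    return cv2.projectPoints(np.float64(X).reshape(-1,1,3),cv2.Rodrigues(np.array(p['R']))[0],np.array(p['t']),K,np.array([p['k1'],0,0,0,0.]))[0][:,0]
E
python3 - <<'E'
from h import *
p=camera_params("top");im=cv2.imread("pics/top0.png");hsv=cv2.cvtColor(im,cv2.COLOR_BGR2HSV)
x0,y0=345,190
c=hsv[y0:280,x0:435]
def big(m,nm,z):
    n,l,s,ce=cv2.connectedComponentsWithStats(m)
    i=1+np.argmax(s[1:,4]);uv=ce[i]+[x0,y0];print(nm,s[i],uv,onz(p,uv,z))
    cs,_=cv2.findContours((l==i).astype('uint8'),0,2);r=cv2.minAreaRect(cs[0]);b=cv2.boxPoints(r)+[x0,y0];print(b.round(1).tolist(),onz(p,b,z).round(1).tolist());return uv
big(cv2.inRange(c,(45,120,80),(75,255,255)),"green",46)
big(cv2.inRange(c,(20,120,80),(38,255,255)),"yellow",64)
big(cv2.inRange(c,(100,120,50),(125,255,255)),"blue",44)
g=im[y0:280,x0:435]
cv2.imwrite("pics/c0.png",cv2.resize(g,None,fx=7,fy=6.5,interpolation=cv2.INTER_CUBIC))
print(c[40-0,48],c[22,30],c[75,10],c[40,5])
E
```

```text
green [17 57  9 10 66] [365.63636364 251.5       ] [[ 432.26699516 -131.74564687   46.        ]]
[[359.5, 251.5], [365.5, 245.5], [371.5, 251.5], [365.5, 257.5]] [[432.5, -112.7, 46.0], [450.8, -131.6, 46.0], [432.1, -150.0, 46.0], [413.7, -131.1, 46.0]]
yellow [ 32  54  17  19 181] [384.71270718 252.75138122] [[ 428.44171012 -188.35583344   64.        ]]
[[376.8, 259.6], [382.4, 242.8], [393.5, 246.5], [387.9, 263.3]] [[407.9, -163.7, 64.0], [458.9, -181.7, 64.0], [447.2, -215.8, 64.0], [396.1, -197.6, 64.0]]
blue [ 11  48  54  33 649] [384.15100154 255.43143297] [[ 419.30907544 -189.51329969   44.        ]]
[[355.3, 256.2], [361.0, 237.7], [410.0, 252.8], [404.3, 271.2]] [[418.1, -99.7, 44.0], [475.1, -118.2, 44.0], [426.4, -270.7, 44.0], [369.4, -251.8, 44.0]]
[60  5 53] [170   7 115] [ 60   5 106] [ 40   8 101]
```

View pics/c0.png

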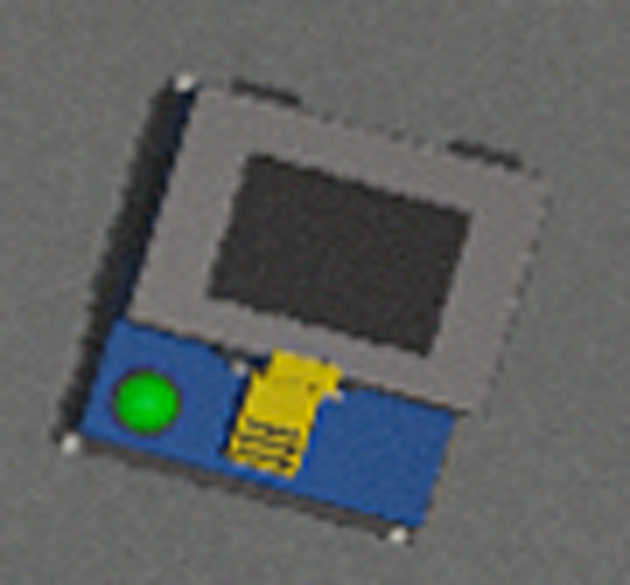

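Run:
```python
from h import *
p=camera_params("top")
f=lambda a:np.float64(a)/[7,6.5]+[345,190]-[.43,.42]
lid=onz(p,f([(130,318),(470,410),(545,180),(200,88)]),91)[:,:2]
deck=onz(p,f([(80,435),(420,525)]),44)[:,:2]
pad=onz(p,f([(230,458),(296,477),(320,400),(258,380)]),64)[:,:2]
lamp=onz(p,[(365.6,251.5)],46)[0,:2]
# fit rigid box pose
M=np.array([(-58,80),(-58,-80),(57.5,-80),(57.5,80),(-116,80),(-116,-80),(-92,55)],float);W=np.vstack([lid,deck,lamp])
mc,wc=M.mean(0),W.mean(0);A=(M-mc).T@(W-wc);th=np.arctan2(A[0,1]-A[1,0],A[0,0]+A[1,1])
R=np.array([[np.cos(th),-np.sin(th)],[np.sin(th),np.cos(th)]]);o=wc-R@mc
print("yaw",th,"o",o,"res",((W-o)@R-M).round(1).tolist())
print("pad box frame",((pad-o)@R).round(1).tolist())
for q in(-86,-90,-94):print(q,o+R@[q,0])
np.save("box.npy",[*o,th])
```

```text
yaw -0.29269161646547004 o [ 504.67869771 -210.22420628] res [[1.6, -2.7], [1.4, 4.7], [-2.3, 1.6], [-2.9, -2.6], [0.8, -1.4], [1.4, 1.1], [-0.0, -0.6]]
pad box frame [[-106.9, 14.4], [-107.5, -15.9], [-69.8, -16.2], [-68.3, 12.6]]
-86 [ 422.3362148  -185.41059092]
-90 [ 418.50633187 -184.25646927]
-94 [ 414.67644895 -183.10234763]
```

The pose fit agrees to a few mm: box yaw is −0.293 and the tab press point is about (415,−183,64). I'll start the approach with the fingers closed, going by an intermediate point that stays within reach.

```bash
python3 -m creep '[[[-42.9,-36.4,0],[0,0,-0.145],0],[[-42.9,-36.4,0],[0,0,-0.145],0],[[-42.9,-36.4,0],[0,0,-0.145],0],[[-42.9,-36.4,0],[0,0,-0.145],0],[[-42.9,-36.4,0],[0,0,-0.145],0],[[-42.9,-36.4,0],[0,0,-0.145],0],[[-42.9,-36.4,0],[0,0,-0.145],0],[[-42.9,-36.4,0],[0,0,-0.145],0]]' 20
cat >> h.py <<'E'
from scipy.spatial.transform import Rotation as Ro
def to(X,bx=None,tilt=0):
    """print shift(cm) and turn to reach world X with box-aligned tool-down pose (tool x = -box x)"""
    s=robot.get_state();o=np.load("box.npy");R=Ro.from_euler('xyz',s['ee_rot']);th=o[2]
    if bx is not None: X=np.r_[o[:2]+np.array([[np.cos(th),-np.sin(th)],[np.sin(th),np.cos(th)]])@bx[:2],bx[2]]
    T=Ro.from_euler('z',th)*Ro.from_euler('y',tilt)*Ro.from_euler('z',np.pi)*Ro.from_euler('x',np.pi)
    print("now",s['tool_pos'].round(1),"t",s['time'],"F",s['contact_force'].round(1),"shift",(R.inv().apply(np.array(X)-s['tool_pos'])/10).round(2),"turn",(R.inv()*T).as_rotvec().round(3))
E
python3 -c "
from h import *
to([520,100,220]);to(0,[-94,0,150]);to(0,[-94,0,150],.12)"
```

```text
time: 0.77
tool_pos: [425.0, 306.1, 231.1]
ee_rot: [-3.14, -0.0, 2.849]
contact_force: [2.1, -0.5, -0.3]
finger_gap: 0.5
now [425.  306.1 231.1] t 0.7667 F [ 2.1 -0.5 -0.3] shift [-15.04 -17.     1.13] turn [-0.002 -0.     0.   ]
now [425.  306.1 231.1] t 0.7667 F [ 2.1 -0.5 -0.3] shift [-13.12 -47.13   8.19] turn [-0.002 -0.     0.   ]
now [425.  306.1 231.1] t 0.7667 F [ 2.1 -0.5 -0.3] shift [-13.12 -47.13   8.19] turn [-0.002  0.12  -0.   ]
```

```bash
python3 -m creep '[[[-4,-4,0],[0,0,0],0],[[-8,-8,0],[0,0,0],0],[[-11,-11.5,0],[0,0,0],0],[[-13,-15,0],[0,0,0],0],[[-15,-18.5,0],[0,0,0],0],[[-15.5,-22.5,1],[0,0,0],0],[[-15.5,-26.5,2],[0,-0.06,0],0],[[-15.5,-30.5,3],[0,-0.12,0],0]]'
python3 -m creep '[[[0,-4,1],[0,0,0],0],[[0,-8,2],[0,0,0],0],[[1,-12,3],[0,0,0],0],[[2,-15,4],[0,0,0],0],[[2,-16,4],[0,0,0],0]]'
python3 - <<'E'
from h import *
to(0,[-94,0,120],-.12)
im=get_image("wrist");cv2.imwrite("pics/w1.png",im[:,:,::-1]);
p=camera_params("wrist");o=np.load("box.npy");R=np.array([[np.cos(o[2]),-np.sin(o[2])],[np.sin(o[2]),np.cos(o[2])]])
for b in([-94,0,64],[-107,16,64],[-92,55,46],[-107,-16,64]):print(b,proj(p,[*(o[:2]+R@b[:2]),b[2]]))
E
```

```text
time: 1.43
tool_pos: [492.9, -6.5, 207.6]
ee_rot: [-3.139, 0.123, 2.847]
contact_force: [0.6, 0.2, -1.3]
finger_gap: 0.2
time: 1.85
tool_pos: [427.1, -159.2, 163.9]
ee_rot: [-3.138, 0.118, 2.842]
contact_force: [-2.0, 0.8, 0.7]
finger_gap: 0.1
now [ 427.1 -159.2  163.9] t 1.85 F [-2.   0.8  0.7] shift [ 1.   -2.63  4.31] turn [-0.005 -0.002 -0.007]
[-94, 0, 64] [[283.35419975 174.9040529 ]]
[-107, 16, 64] [[303.39523023 158.77232827]]
[-92, 55, 46] [[351.51406236 169.38586358]]
[-107, -16, 64] [[261.63742009 159.0543547 ]]
```

View pics/w1.png

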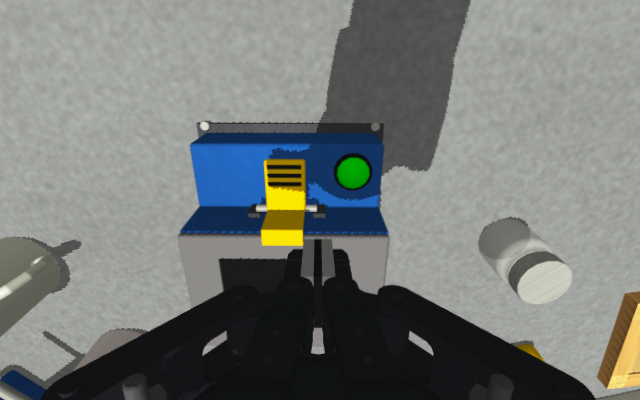

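The wrist view puts the pad at columns 264–305 with its front edge at row 159 and the lamp at (352,172). The predicted (303/262,159) and (351.5,169) match well. Next I'll descend to just above the pad.

```bash
python3 -m creep '[[[0.6,-1.3,0],[0,0,0],0],[[0.6,-2.6,0],[-0.005,0,-0.007],0],[[0.5,-2.6,2],[-0.005,0,-0.007],0],[[0.4,-2.6,4],[-0.005,0,-0.007],0],[[0.3,-2.6,6],[-0.005,0,-0.007],0],[[0.3,-2.6,8],[-0.005,0,-0.007],0],[[0.3,-2.6,8.5],[-0.005,0,-0.007],0],[[0.3,-2.6,8.5],[-0.005,0,-0.007],0]]'
python3 -c "
from h import *
to(0,[-92,0,72],-.12);to(0,[-92,0,57],-.12);to(0,[-97,0,130],-.12)"
```

```text
time: 2.57
tool_pos: [427.3, -186.1, 79.1]
ee_rot: [3.141, 0.117, 2.849]
contact_force: [-0.2, 0.2, 0.2]
finger_gap: 0.3
now [ 427.3 -186.1   79.1] t 2.5667 F [-0.2  0.2  0.2] shift [ 1.17 -0.08  0.57] turn [ 0.001 -0.003 -0.   ]
now [ 427.3 -186.1   79.1] t 2.5667 F [-0.2  0.2  0.2] shift [ 1.34 -0.08  2.06] turn [ 0.001 -0.003 -0.   ]
now [ 427.3 -186.1   79.1] t 2.5667 F [-0.2  0.2  0.2] shift [ 0.99 -0.07 -5.25] turn [ 0.001 -0.003 -0.   ]
```

```bash
python3 -m creep '[[[0.6,-0.08,0],[0,0,0],0],[[1.15,-0.08,0],[0,0,0],0],[[1.15,-0.08,0.4],[0,0,0],0],[[1.2,-0.08,0.8],[0,0,0],0],[[1.2,-0.08,1.1],[0,0,0],0],[[1.2,-0.08,1.3],[0,0,0],0],[[1.2,-0.08,1.4],[0,0,0],0],[[1.2,-0.08,1.4],[0,0,0],0]]'
python3 -c "
from h import *
to(0,[-92,0,57],-.12)"
```

```text
time: 3.23
tool_pos: [417.1, -183.8, 63.5]
ee_rot: [3.141, 0.117, 2.849]
contact_force: [-0.8, 0.7, 0.2]
finger_gap: 0.0
now [ 417.1 -183.8   63.5] t 3.2333 F [-0.8  0.7  0.2] shift [ 0.13 -0.    0.64] turn [ 0.001 -0.003 -0.   ]
```

```bash
python3 -m creep '[[[0.1,0,0.1],[0,0,0],0],[[0.1,0,0.2],[0,0,0],0],[[0.1,0,0.3],[0,0,0],0],[[0.1,0,0.4],[0,0,0],0],[[0.1,0,0.4],[0,0,0],0]]'
python3 -m creep '[[[0,0,0.1],[0,0,0],0],[[0,0,0.2],[0,0,0],0],[[0,0,0.25],[0,0,0],0],[[0,0,0.25],[0,0,0],0]]'
python3 -c "
from h import *
s=robot.get_state();print(s['contact_force'],s['tool_pos'])
cv2.imwrite('pics/w2.png',get_image('wrist')[:,:,::-1]);cv2.imwrite('pics/s2.png',cv2.resize(get_image('scene')[130:230,180:330,::-1],None,fx=4,fy=4,interpolation=2))"
```

```text
time: 3.65
tool_pos: [416.5, -183.7, 59.4]
ee_rot: [3.141, 0.117, 2.849]
contact_force: [-0.9, 0.4, 5.3]
finger_gap: 0.5
time: 3.98
tool_pos: [416.5, -183.7, 57.2]
ee_rot: [3.141, 0.116, 2.849]
contact_force: [-3.9, 2.4, 13.8]
finger_gap: 0.1
[-3.87154753  2.3721785  13.83533359] [ 416.46286861 -183.66793638   57.20471515]
```

View pics/w2.png

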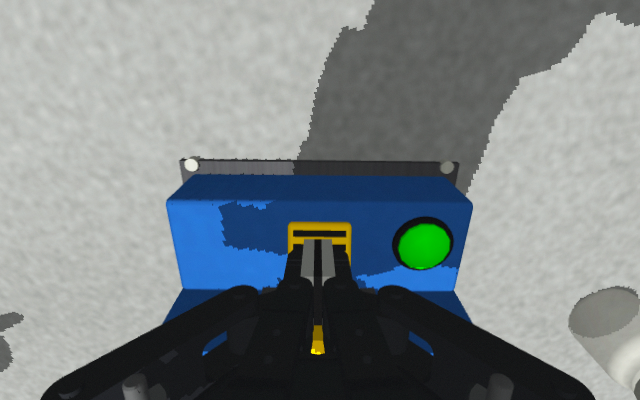

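The fingertips sit squarely on the pad, and 13.8 N suggests the tab is at its stop. I'll check the lid in the scene view.

View pics/s2.png

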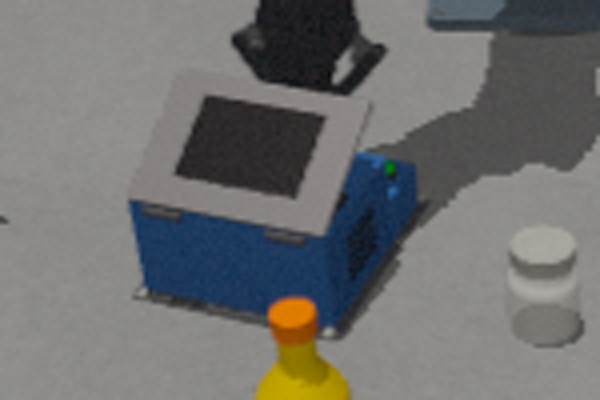

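The lid has sprung up to about 0.5 rad with the hook clear. Now I'll rise straight up off the tab.

```bash
python3 -m creep '[[[0,0,-0.5],[0,0,0],0],[[0,0,-1.2],[0,0,0],0],[[0,0,-2.2],[0,0,0],0],[[-0.1,0,-3.5],[0,0,0],0],[[-0.2,0,-5],[0,0,0],0],[[-0.4,0,-6.5],[0,0,0],0],[[-0.5,0,-7.5],[0,0,0],0],[[-0.5,0,-7.5],[0,0,0],0]]'
python3 - <<'E'
from h import *
for t in (-.12,0):
  for b in([-65,0,130],[-40,0,140],[0,0,165],[40,0,185],[80,0,185]):to(0,b,t)
cv2.imwrite('pics/w3.png',get_image('wrist')[:,:,::-1])
E
```

```text
time: 4.75
tool_pos: [413.5, -183.0, 134.2]
ee_rot: [3.141, 0.119, 2.848]
contact_force: [0.6, -0.6, 0.2]
finger_gap: 0.2
now [ 413.5 -183.   134.2] t 4.75 F [ 0.6 -0.6  0.2] shift [-2.94  0.02  0.78] turn [ 0.001 -0.001 -0.   ]
now [ 413.5 -183.   134.2] t 4.75 F [ 0.6 -0.6  0.2] shift [-5.54  0.02  0.08] turn [ 0.001 -0.001 -0.   ]
now [ 413.5 -183.   134.2] t 4.75 F [ 0.6 -0.6  0.2] shift [-9.81  0.03 -1.92] turn [ 0.001 -0.001 -0.   ]
now [ 413.5 -183.   134.2] t 4.75 F [ 0.6 -0.6  0.2] shift [-14.02   0.03  -3.43] turn [ 0.001 -0.001 -0.   ]
now [ 413.5 -183.   134.2] t 4.75 F [ 0.6 -0.6  0.2] shift [-18.     0.03  -2.96] turn [ 0.001 -0.001 -0.   ]
now [ 413.5 -183.   134.2] t 4.75 F [ 0.6 -0.6  0.2] shift [-2.94  0.02  0.78] turn [ 0.001  0.119 -0.   ]
now [ 413.5 -183.   134.2] t 4.75 F [ 0.6 -0.6  0.2] shift [-5.54  0.02  0.08] turn [ 0.001  0.119 -0.   ]
now [ 413.5 -183.   134.2] t 4.75 F [ 0.6 -0.6  0.2] shift [-9.81  0.03 -1.92] turn [ 0.001  0.119 -0.   ]
now [ 413.5 -183.   134.2] t 4.75 F [ 0.6 -0.6  0.2] shift [-14.02   0.03  -3.43] turn [ 0.001  0.119 -0.   ]
now [ 413.5 -183.   134.2] t 4.75 F [ 0.6 -0.6  0.2] shift [-18.     0.03  -2.96] turn [ 0.001  0.119 -0.   ]
```

View pics/w3.png

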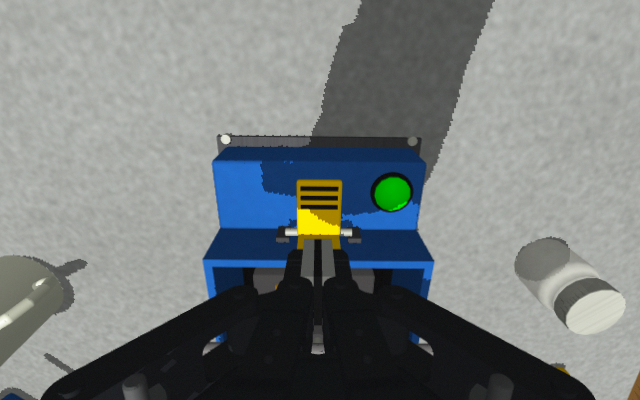

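The tab has sprung back (pad at about (319,205)), the lid is up and the way is clear. Now I'll push the lid back in small steps, rising with its edge.

```bash
python3 -m creep '[[[-1,0,0.5],[0,0,0],0],[[-1.9,0,0.7],[0,0,0],0],[[-2.7,0,0.8],[0,0,0],0],[[-3.3,0,0.8],[0,0,0],0],[[-3.9,0,0.8],[0,0,0],0],[[-4.4,0,0.5],[0,0,0],0],[[-4.8,0,0.1],[0,0,0],0],[[-5.3,0,-0.3],[0,0,0],0]]'
python3 - <<'E'
from h import *
for b in([-35,0,153],[-16,0,168],[3,0,179],[25,0,185]):to(0,b,-.12)
cv2.imwrite('pics/s4.png',cv2.resize(get_image('scene')[100:220,180:330,::-1],None,fx=4,fy=4,interpolation=2))
E
```

```text
time: 5.47
tool_pos: [462.3, -197.6, 142.5]
ee_rot: [3.141, 0.116, 2.848]
contact_force: [-4.2, 1.4, 2.2]
finger_gap: -0.1
now [ 462.3 -197.6  142.5] t 5.4667 F [-4.2  1.4  2.2] shift [-1.04  0.02 -0.94] turn [ 0.001 -0.004 -0.   ]
now [ 462.3 -197.6  142.5] t 5.4667 F [-4.2  1.4  2.2] shift [-3.1   0.02 -2.21] turn [ 0.001 -0.004 -0.   ]
now [ 462.3 -197.6  142.5] t 5.4667 F [-4.2  1.4  2.2] shift [-5.12  0.02 -3.08] turn [ 0.001 -0.004 -0.   ]
now [ 462.3 -197.6  142.5] t 5.4667 F [-4.2  1.4  2.2] shift [-7.37  0.02 -3.42] turn [ 0.001 -0.004 -0.   ]
```

View pics/s4.png

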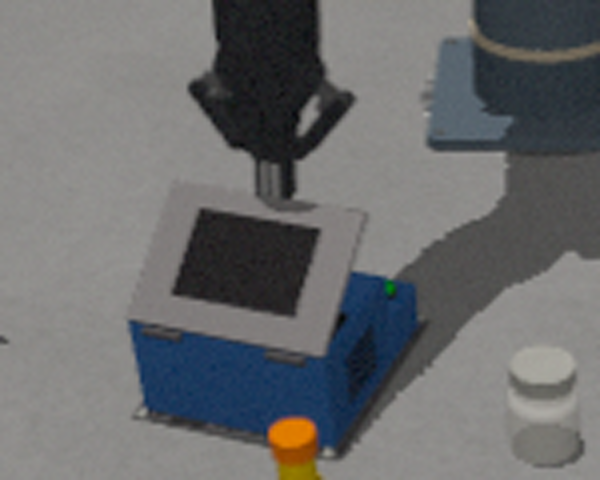

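The fingers are in contact with the front edge (4 N) and the lid is rising ahead of them, so I'll carry on.

```bash
python3 -m creep '[[[-0.5,0,-0.5],[0,0,0],0],[[-1,0,-0.9],[0,0,0],0],[[-1.6,0,-1.3],[0,0,0],0],[[-2.2,0,-1.7],[0,0,0],0],[[-2.9,0,-2.1],[0,0,0],0],[[-3.6,0,-2.5],[0,0,0],0],[[-4.4,0,-2.8],[0,0,0],0],[[-5.1,0,-3.1],[0,0,0],0]]'
python3 - <<'E'
from h import *
for b in([25,0,185],[45,0,187],[60,0,186],[77,0,184]):to(0,b,-.12)
cv2.imwrite('pics/s5.png',cv2.resize(get_image('scene')[80:220,180:330,::-1],None,fx=4,fy=4,interpolation=2))
E
```

```text
time: 6.18
tool_pos: [510.1, -212.1, 181.0]
ee_rot: [3.141, 0.12, 2.849]
contact_force: [-0.2, 0.7, -0.4]
finger_gap: -0.2
now [ 510.1 -212.1  181. ] t 6.1833 F [-0.2  0.7 -0.4] shift [-1.96  0.02 -0.17] turn [ 0.001 -0.    -0.   ]
now [ 510.1 -212.1  181. ] t 6.1833 F [-0.2  0.7 -0.4] shift [-3.97  0.02 -0.13] turn [ 0.001 -0.    -0.   ]
now [ 510.1 -212.1  181. ] t 6.1833 F [-0.2  0.7 -0.4] shift [-5.45  0.02  0.15] turn [ 0.001 -0.    -0.   ]
now [ 510.1 -212.1  181. ] t 6.1833 F [-0.2  0.7 -0.4] shift [-7.11  0.02  0.55] turn [ 0.001 -0.    -0.   ]
```

View pics/s5.png

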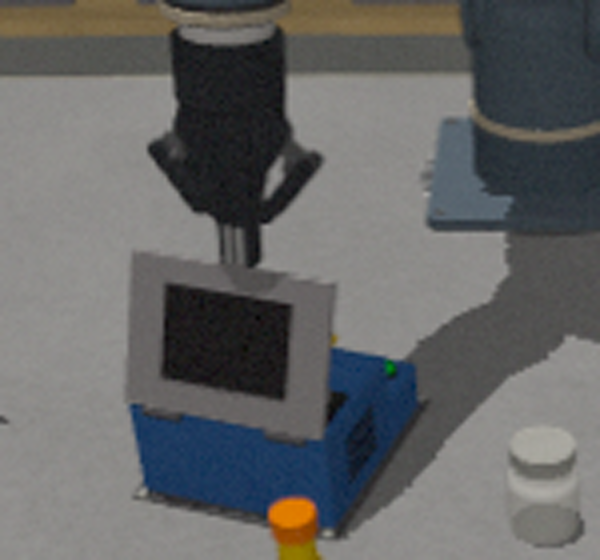

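The lid is at about 1.2 rad and following the fingers, so I'll keep pushing past upright.

```bash
python3 -m creep '[[[-0.7,0,0],[0,0,0],0],[[-1.4,0,0],[0,0,0],0],[[-2.1,0,0],[0,0,0],0],[[-2.8,0,0],[0,0,0],0],[[-3.5,0,0.1],[0,0,0],0],[[-4.1,0,0.2],[0,0,0],0],[[-4.7,0,0.3],[0,0,0],0],[[-5.2,0,0.4],[0,0,0],0]]'
python3 -m creep '[[[-0.4,0,0.1],[0,0,0],0],[[-0.8,0,0.2],[0,0,0],0],[[-1.1,0,0.3],[0,0,0],0],[[-1.3,0,0.3],[0,0,0],0],[[-1.3,0,0.3],[0,0,0],0]]'
python3 - <<'E'
from h import *
for b in([77,0,182],[82,0,182],[30,0,190],[-60,0,230]):to(0,b,-.12)
cv2.imwrite('pics/s6.png',cv2.resize(get_image('scene')[80:220,180:330,::-1],None,fx=4,fy=4,interpolation=2))
E
```

```text
time: 6.9
tool_pos: [562.2, -227.6, 183.8]
ee_rot: [3.141, 0.122, 2.849]
contact_force: [-0.6, -1.0, -0.2]
finger_gap: -0.3
time: 7.32
tool_pos: [575.2, -231.5, 182.4]
ee_rot: [3.141, 0.122, 2.849]
contact_force: [0.5, -0.5, 0.1]
finger_gap: 0.3
now [ 575.2 -231.5  182.4] t 7.3167 F [ 0.5 -0.5  0.1] shift [-0.33  0.    0.08] turn [0.001 0.002 0.   ]
now [ 575.2 -231.5  182.4] t 7.3167 F [ 0.5 -0.5  0.1] shift [-0.82  0.    0.14] turn [0.001 0.002 0.   ]
now [ 575.2 -231.5  182.4] t 7.3167 F [ 0.5 -0.5  0.1] shift [ 4.24  0.   -1.29] turn [0.001 0.002 0.   ]
now [ 575.2 -231.5  182.4] t 7.3167 F [ 0.5 -0.5  0.1] shift [ 1.269e+01  1.000e-02 -6.350e+00] turn [0.001 0.002 0.   ]
```

View pics/s6.png

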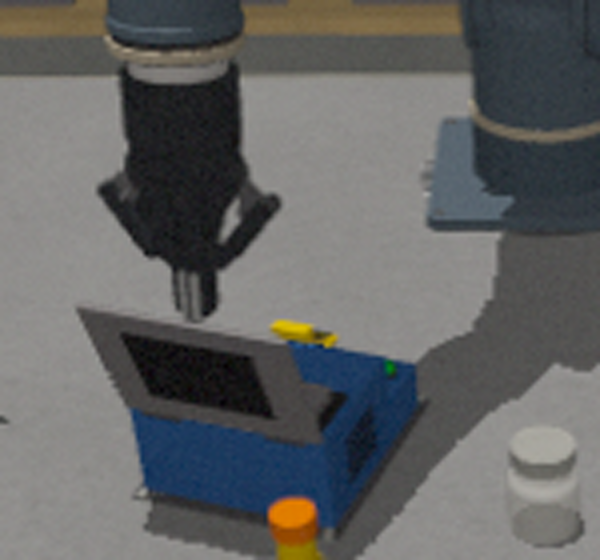

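The lid has fallen back past upright and rests with nothing touching it. I'll back away and check its angle from both views.

```bash
python3 -m creep '[[[1,0,-0.5],[0,0,0],0],[[3,0,-2],[0,0,0],0],[[6,0,-4],[0,0,0],0],[[9,0,-6],[0,0,0],0],[[12,0,-8],[0,0,0],0],[[15,0,-9],[0,0,0],0],[[17,0,-9],[0,0,0],0],[[17,0,-9],[0,0,0],0]]'
python3 -m creep '[[[0,4,0],[0,0,0],0],[[0,8,0],[0,0,0],0],[[0,12,0],[0,0,0],0],[[0,16,0],[0,0,0],0],[[0,20,0],[0,0,0],0],[[0,23,0],[0,0,0],0],[[0,23,0],[0,0,0],0]]'
python3 - <<'E'
from h import *
import itertools
print(robot.get_state()['contact_force'],robot.get_state()['time'])
o=np.load("box.npy");R=np.array([[np.cos(o[2]),-np.sin(o[2])],[np.sin(o[2]),np.cos(o[2])]])
A=get_image("top")[:,:,::-1].copy();B=get_image("scene")[:,:,::-1].copy();d=cv2.absdiff(A,cv2.imread("pics/top0.png")).max(2)
out=[]
for n,I,c in(("top",A,(170,290,180,445)),("scene",B,(90,230,180,380))):
    I=cv2.resize(I[c[0]:c[1],c[2]:c[3]],None,fx=3,fy=3,interpolation=2)
    for a,col in((1.75,(0,0,255)),(1.9,(255,0,255))):
        P=[[*(o[:2]+R@[57-115*np.cos(a),y]),85+115*np.sin(a)] for y in(80,-80)]
        for q in proj(camera_params(n),P):cv2.circle(I,tuple(int(v) for v in((q-[c[2],c[0]])*3+1)),3,col,1)
    out.append(I)
w=max(i.shape[1] for i in out)
out=[cv2.copyMakeBorder(i,0,0,0,w-i.shape[1],0) for i in out]
v=np.vstack(out);cv2.imwrite("pics/f7.png",cv2.resize(v,None,fx=.74,fy=.74));print(v.shape)
cv2.imwrite("pics/top7.png",A)
E
```

```text
time: 8.03
tool_pos: [397.9, -178.6, 251.5]
ee_rot: [3.14, 0.12, 2.848]
contact_force: [-0.2, -0.6, 0.1]
finger_gap: 0.1
time: 8.62
tool_pos: [465.7, 48.2, 252.0]
ee_rot: [3.137, 0.121, 2.856]
contact_force: [-0.0, 0.5, 0.8]
finger_gap: 0.0
[-0.01220308  0.50572268  0.83880076] 8.6167
(780, 795, 3)
```

View pics/f7.png

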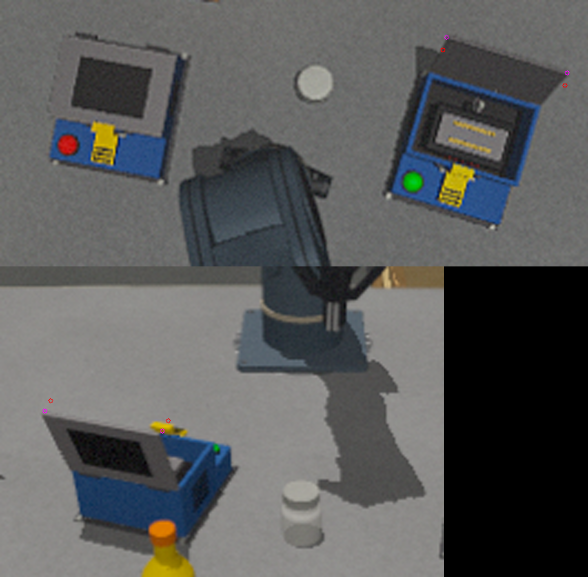

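The lid's edge corners fall on the 1.9 rad markers (magenta) in both views. The battery is in place, the red-lamp box is shut, the jar has not moved and the arm is clear, so I'll hand in.

```bash
python3 -c "
from workcell import order
print(order.sign_off())"
```

```text
the job is handed in; nothing more can be done
None
```

The green-lamp box is open and the job is handed in, finished at about 8.7 s of the 42 s allowed. I pressed its yellow tab with closed fingertips and the lid sprang up by itself. I then pushed the lid back past upright, at about 4 N where I read it during the push, and it fell open onto its stop. The arm backed clear afterwards.

- **Lid:** in the final top and scene pictures its edge corners sit on the points predicted for 1.9 rad, fully open.
- **Other things:** the battery is still in the green box, the tab has sprung back, the red-lamp box is shut and the jar stands between the boxes as before. I checked these by eye only. I did not check the drill, mug, can, tape, glue bottle or door sample in the final pictures; the arm's path stayed well away from them.
- **Contact:** the wrist force was about 1 N (noise level) after backing off, so the robot is touching nothing.
- **One thing off plan:** the tab press ended at 13.8 N. The tab needs only 3 to 5 N, so it was pushed onto its stop harder than necessary, but well within the limits.

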